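# Pack the matching mixing paddle and stack the sample totes turned, not nested

### The job

Put the steel mixing paddle that has the same shape as the sample on the green card into the blue tote. Then put the white tote on top of the blue one, turned end for end (orange ends opposite) so that it sits level on the lugs just inside the blue rim instead of nesting down onto the paddle. Leave the other two paddles, the beaker and the jar where they are, and let go of everything.

Things in the scene. Friction and masses are not known exactly. Their poses are not given: they have to be found in the camera images.
- blue_tote_mid (a point): BLUE tote, loose, 0.45 kg, empty: the lower one. Centre, 33 mm above its underside. Stack-and-nest tote: 66 mm high, open top, 180 x 124 mm at the rim (197 x 141 mm over the grips), tapering to 164 x 108 mm at the underside; 3 mm walls and floor. x is its long axis and points to its orange end, z is up.
- white_tote_mid (a point): WHITE tote, loose, 0.18 to 0.29 kg, empty: the upper one; same shape and axes as the blue. Centre, 33 mm above its underside. It starts facing the same way as the blue, within 0.5 rad. With the orange ends at opposite ends its floor enters the blue rim with about 4 mm play and rests on the lugs, centre 58 mm above the blue centre; with them together it sinks 15 to 25 mm lower.
- white_tote_orange (a point): middle of the white tote's orange end, on the rim: 92.5 mm from its centre along its x, 66 mm above its underside
- white_tote_grip (a point): centre of one of the white tote's four grips: solid upright blocks in the middle of each side, 12 mm thick across the wall, 44 mm long along it, from 39 mm above the underside up to the rim at 66 mm; pinch from above, one finger inside. This one is at x = 0, y = +64.5 mm, 52.5 mm above the underside; the others at y = -64.5 mm and at x = +92.5 and -92.5 mm.
- blue_tote_lug (a point): one of the blue tote's four lugs (top face): they stick 11 mm inward from the long walls, 16 mm long, top 8 mm below the rim (58 mm above the underside), at x = +62 and x = -36 mm on both sides; this one is at x = +62, y = +53 mm. Vertical slots in walls and floor edge lie at the same x. The white tote has the same lugs and slots.
- paddle_bar_mid (a point): loose steel mixing paddle, two-armed (straight bar, 76 x 15 mm), blade 5 mm thick at the bottom, with an upright round hub of 20 mm diameter in the middle, 40 mm high over all, 0.07 kg; it stands on its blade. This point is its centre, on the hub axis 20 mm above the underside. Its match is sample_bar.
- paddle_tri_mid (a point): loose steel mixing paddle, three-armed (arms 120 degrees apart, 38 mm long, 15 mm wide), blade 5 mm thick at the bottom, with an upright round hub of 20 mm diameter in the middle, 40 mm high over all, 0.07 kg; it stands on its blade. This point is its centre, on the hub axis 20 mm above the underside. Its match is sample_tri.
- paddle_disc_mid (a point): loose steel mixing paddle, round disc (diameter 58 mm), blade 5 mm thick at the bottom, with an upright round hub of 20 mm diameter in the middle, 40 mm high over all, 0.07 kg; it stands on its blade. This point is its centre, on the hub axis 20 mm above the underside. Its match is sample_disc.
- sample_bar: fixed pattern of the same shape and size as the two-armed (straight bar, 76 x 15 mm) paddle; origin under its centre. One of the three patterns stands on the green card: that is the sample. The other two stand in the black pattern tray, out of use.
- sample_tri: fixed pattern of the same shape and size as the three-armed (arms 120 degrees apart, 38 mm long, 15 mm wide) paddle; origin under its centre. One of the three patterns stands on the green card: that is the sample. The other two stand in the black pattern tray, out of use.
- sample_disc: fixed pattern of the same shape and size as the round disc (diameter 58 mm) paddle; origin under its centre. One of the three patterns stands on the green card: that is the sample. The other two stand in the black pattern tray, out of use.
- card: fixed green card, 80 x 80 x 3 mm, beyond the totes; origin under its centre. The sample stands at its centre (within 10 mm).
- beaker: bystander: empty glass beaker, 68 mm across, 90 mm high; origin under its centre
- jar: bystander: closed pink sample jar with white cap, 56 mm across, 70 mm high; origin under its centre
Things that resemble listed ones, but are neither listed nor needed, are in the scene too. Leave any purple look-alike of the part that bears paddle_tri_mid alone. What is shaped like the sample_disc but purple is not meant.

How it is judged:
On the way, in this order (a step that is already met when the one before it is completed fails the run):
1. the paddle that matches the sample lies in the blue tote, the other two paddles still in their places (((horizontal distance between sample_bar and card below 0.03 m and x of paddle_bar_mid in the frame of blue_tote_mid between -0.085 and 0.085 m and y of paddle_bar_mid in the frame of blue_tote_mid between -0.058 and 0.058 m and z of paddle_bar_mid in the frame of blue_tote_mid between -0.035 and 0.012 m and distance of each of paddle_tri_mid, paddle_disc_mid from where it was at the start of the episode below 0.05 m) or (horizontal distance between sample_tri and card below 0.03 m and x of paddle_tri_mid in the frame of blue_tote_mid between -0.085 and 0.085 m and y of paddle_tri_mid in the frame of blue_tote_mid between -0.058 and 0.058 m and z of paddle_tri_mid in the frame of blue_tote_mid between -0.035 and 0.012 m and distance of each of paddle_bar_mid, paddle_disc_mid from where it was at the start of the episode below 0.05 m) or (horizontal distance between sample_disc and card below 0.03 m and x of paddle_disc_mid in the frame of blue_tote_mid between -0.085 and 0.085 m and y of paddle_disc_mid in the frame of blue_tote_mid between -0.058 and 0.058 m and z of paddle_disc_mid in the frame of blue_tote_mid between -0.035 and 0.012 m and distance of each of paddle_bar_mid, paddle_tri_mid from where it was at the start of the episode below 0.05 m))), for 0.2 s.
2. the white tote sits on the blue tote's lugs, turned end for end (z of white_tote_mid in the frame of blue_tote_mid between 0.053 and 0.063 m and horizontal distance between blue_tote_mid and white_tote_mid below 0.013 m and angle between the x axis of blue_tote_mid and the x axis of white_tote_mid, either way round below 0.12 rad and x of white_tote_orange in the frame of blue_tote_mid below -0.07 m and angle between each of white_tote_mid, blue_tote_mid's own z axis and vertical below 0.06 rad and height (world z) of blue_tote_mid below 0.043 m), for 0.2 s.
At the end, for the whole second after the job is handed in: Matching paddle in the blue tote, other two within 50 mm of their start; white tote at rest on the lugs, orange ends at opposite ends, centre 53-63 mm above the blue centre, within 13 mm sideways, long axes within 0.12 rad, both level within 0.06 rad; blue tote on the bench (all of step 2 and ((horizontal distance between sample_bar and card below 0.03 m and x of paddle_bar_mid in the frame of blue_tote_mid between -0.085 and 0.085 m and y of paddle_bar_mid in the frame of blue_tote_mid between -0.058 and 0.058 m and z of paddle_bar_mid in the frame of blue_tote_mid between -0.035 and 0.012 m and distance of each of paddle_tri_mid, paddle_disc_mid from where it was at the start of the episode below 0.05 m) or (horizontal distance between sample_tri and card below 0.03 m and x of paddle_tri_mid in the frame of blue_tote_mid between -0.085 and 0.085 m and y of paddle_tri_mid in the frame of blue_tote_mid between -0.058 and 0.058 m and z of paddle_tri_mid in the frame of blue_tote_mid between -0.035 and 0.012 m and distance of each of paddle_bar_mid, paddle_disc_mid from where it was at the start of the episode below 0.05 m) or (horizontal distance between sample_disc and card below 0.03 m and x of paddle_disc_mid in the frame of blue_tote_mid between -0.085 and 0.085 m and y of paddle_disc_mid in the frame of blue_tote_mid between -0.058 and 0.058 m and z of paddle_disc_mid in the frame of blue_tote_mid between -0.035 and 0.012 m and distance of each of paddle_bar_mid, paddle_tri_mid from where it was at the start of the episode below 0.05 m)) and linear speed of each of white_tote, blue_tote below 0.02 m/s); the robot touches nothing.
It fails at once if the beaker is pushed more than 30 mm or tipped over (distance of beaker from where it was at the start of the episode above 0.03 m or angle between beaker's own z axis and vertical above 0.4 rad).
It fails at once if the jar is pushed more than 30 mm or tipped over (distance of jar from where it was at the start of the episode above 0.03 m or angle between jar's own z axis and vertical above 0.4 rad).
It also fails if it takes over 58 s, if anything falls off the work surface, if the arm or the gripper's body presses on something with over 40 N, if the wrist force passes 120 N, or if a joint passes its speed limit or range.

### The arm

A 6-joint arm with a two-finger parallel gripper is mounted at the origin on the work surface. World frame = base frame: x ahead of the robot, y to its left, z up, the work surface at z = 0. Lengths are in m, angles in rad, forces in N, time in s.
With the tool pointing down it reaches from about 0.375 to 0.975 m from the base axis. Payload 3.8 kg.
Tool frame: the origin (TCP) lies on the centre line of the jaws, within the pads' length; the fingertips stand 8 mm ahead of it and the grasp point (between the pads) lies 11 mm behind it; z points along the fingers, y is the direction in which the jaws open and shut (so a half turn about z gives the same grasp; the last joint's range is limited). The gripper opens to 85 mm and grips with 20 to 120 N. Pads are 22 mm wide; open, the fingers measure 114 mm over their backs; the gripper's body (76 mm by 85 mm) begins 54 mm behind the grasp point. The pads swing forward as they close: fully open they stand 13 mm farther back than shut.
Start: joints at [-1.242, 0.264, 1.604, -0, 1.274, -0.037], TCP at [0.241, -0.63, 0.219] pointing down, gripper open.
Joint ranges: [-2.63, 2.63], [-0.94, 2.18], [0.31, 2.57], [-1.31, 4.45], [0, 2.66], [-2.55, 2.55]. Speed limits (rad/s): [2.57, 2.57, 3.14, 3.14, 3.14, 3.14].

### API

Orientations are given as a rotation vector (axis times angle).
In Python, from workcell import * gives the robot as it stands.
- The arm moves only by the tool play_rows, never from a script. Its arguments are lists of equal length, an entry for each row: "slide": the shift along the tool's x, y, z in cm, a list of three; "delta_rot": the turn, a rotation vector about the tool's x, y, z in rad, a list of three. In form: {"slide": [[x, y, z], ...], "delta_rot": [[wx, wy, wz], ...]}. A call has 1 to 12 rows; each row is the pose to reach, as a shift and turn from the pose measured when the call began, along the tool's axes at that moment; what a row does not reach only later rows make up. A row lasts 1/12 s, in which the tool goes at most 41.7 mm and 7.16 degrees, less where a joint would pass 70% of its speed; a pose out of reach is approached as far as the arm can. A call with a gripper value outside its range is refused whole. "hand" is the opening, from 0 (shut) to 1 (fully open), set as the call begins (left out, the last holds). The fingers move at their own pace and stop on an object; "force" is the grip in N (left out, the last holds). Time passes only in rows, so rows that repeat a pose let the fingers close. It gives the time, the measured TCP pose, the force and the opening at its end, in the units of the state.
- read_state(): the state, without advancing time (a new reading comes with each control period).
- read_camera(name): name is "scene" or "top" or "wrist"; returns a dict with "image" (384x512x3 uint8, red, green, blue), "depth" (384x512 float32, m along the optical axis (not along the pixel's ray), 0 where there is no reading), "fovy" (degrees; the focal length in pixels is half the picture's height over the tangent of half this angle, whatever the lens; pixels are square), "cx", "cy" (the principal point, pixels), "world_from_camera" (4x4, takes a point from camera to world coordinates); the wrist camera has in their place "hand_eye" (4x4, takes a point from camera to tool coordinates, whose origin is the TCP and whose axes are the flange's). Camera axes: x right, y up, looking along -z (the intrinsics and any distortion apply to the point x, -y, -z); pixel columns grow to the right and rows downward; lengths in m; the calibration is good to about 2 mm. A picture is of the moment at which its call begins: read the wrist's pose just before it.
- finish_job(): hands the job in, once; it reports no verdict.
Trained networks look in a picture, given as the dict that the camera call returned (one of the last four; its "shot" number tells which), for a name from the list of things; names that differ only in an ending like _2 or _b are one class to them, and where a whole thing is asked for, a point or a joint stands for the part that bears it (a point fixed in the world has none). Each returns a list of dicts, best first, with "conf" (0 to 1); they miss things now and then, are a little off and sometimes report something else, mostly with a low value. They report only what shows in the picture. A call takes as long as a camera call. They do not tell look-alikes from the thing itself.
- spot_in(target, picture): "bbox" ([centre column, centre row, width, height] in pixels, round what is visible of it).
- landmark_of(target, picture): "at" ([column, row] in pixels: a listed point, or the origin of a listed thing).
The state is a dict: "time": time; "q": joint angles; "joint_vel": joint speeds; "joint_torque": joint torques, N m; "tool_pos": TCP position; "tcp_rot": TCP orientation; "wrist_force": force on the tool from outside, world axes, zero at the start; "torque": the same for the moment, N m; "width": opening from 0.0 (shut) to 1.0 (fully open).
Only numpy, scipy, OpenCV 4.12 (cv2) and the standard library are available. Lean on these libraries where they do the work, as an engineer would, in place of code of your own. Each camera call takes 0.05 s, during which the arm holds its last target.

## Working session

There is one attempt and no reset: what is moved stays moved. The work goes in short steps, Python scripts to look and compute and a tool call to move; the robot and the scene stay as the last step left them, time stands still between calls to the robot, and variables do not carry over. Pictures are saved under pics/ and viewed, and the job is handed in when it is done.

Besides the shell and the picture viewer there is one more tool, called after "Emit:" by a JSON object that holds its "op" and its "data". play_rows: Moves the arm, as the interface text tells. Its arguments: {"type":"object","properties":{"slide":{"type":"array"},"delta_rot":{"type":"array"},"hand":{"type":"number"},"force":{"type":"number"}},"required":["slide","delta_rot"]}

```bash
ls; mkdir -p pics; cat > h.py <<'E'
from workcell import *
import numpy as np, cv2
from scipy.spatial.transform import Rotation as R
def save(p,n): cv2.imwrite('pics/'+n,cv2.cvtColor(p['image'],cv2.COLOR_RGB2BGR))
def foc(p): return p['image'].shape[0]/2/np.tan(np.radians(p['fovy'])/2)
def wfc(p,st=None):
    if 'world_from_camera' in p: return np.array(p['world_from_camera'])
    T=np.eye(4);T[:3,:3]=R.from_rotvec(st['tcp_rot']).as_matrix();T[:3,3]=st['tool_pos']
    return T@np.array(p['hand_eye'])
def atz(p,c,r,z,st=None):
    T=wfc(p,st);f=foc(p)
    d=T[:3,:3]@np.array([(c-p['cx'])/f,-(r-p['cy'])/f,-1.]);o=T[:3,3]
    return o+d*(z-o[2])/d[2]
def cloud(p,st=None):
    T=wfc(p,st);f=foc(p);h,w=p['depth'].shape
    c,r=np.meshgrid(np.arange(w),np.arange(h));d=p['depth']
    P=np.stack([(c-p['cx'])/f*d,-(r-p['cy'])/f*d,-d],-1)
    return P@T[:3,:3].T+T[:3,3]
E
python3 - <<'E'
from h import *
s=read_state();print(s)
for n in ['top','scene']:
    p=read_camera(n);save(p,n+'0.png');print({k:v for k,v in p.items() if k not in('image','depth')})
    if n=='top':
        np.savez('top0.npz',**{k:p[k] for k in p})
    for t in ['blue_tote_mid','white_tote_mid','white_tote_orange','white_tote_grip','blue_tote_lug','paddle_bar_mid','paddle_tri_mid','paddle_disc_mid','sample_bar','sample_tri','sample_disc','card','beaker','jar']:
        print(n,t,[(np.round(x['at'],1).tolist(),round(x['conf'],2)) for x in landmark_of(t,p)])
print(read_state()['time'])
E
```

```text
pics
{'time': 0.0, 'q': array([-1.24188648e+00,  2.64752169e-01,  1.60537993e+00,  1.42930709e-05,
        1.27369748e+00, -3.68965170e-02]), 'joint_vel': array([ 5.65799716e-04, -1.21558189e-03,  1.13863654e-03,  2.11670596e-03,
        8.90781095e-05, -4.17846272e-04]), 'joint_torque': array([-1.85608384e-03, -5.15124500e+01, -3.67314649e+01, -3.65764836e-04,
        1.30860167e-02, -1.58274776e-05]), 'tool_pos': array([ 0.24120821, -0.62961635,  0.21735952]), 'tcp_rot': array([-3.08701323e+00, -5.70999489e-01,  4.89633785e-04]), 'wrist_force': array([-0.42229876, -1.06329857,  0.15743797]), 'torque': array([ 0.03079034, -0.002652  ,  0.0180496 ]), 'width': 0.9926885650884175}
{'fovy': 54.35135013928142, 'cx': 257.6139057995958, 'cy': 191.94122346567906, 'world_from_camera': array([[-0.05922295,  0.97336474, -0.22148074,  0.34442499],
       [-0.99824406, -0.05801429,  0.01196442,  0.02491156],
       [-0.0012033 ,  0.2218004 ,  0.97509135,  0.98340537],
       [ 0.        ,  0.        ,  0.        ,  1.        ]]), 'shot': 1}
top blue_tote_mid [([200.2, 193.7], 0.7), ([306.7, 178.
[... 1176 characters left out ...]
7.4], 0.79), ([358.9, 162.3], 0.16)]
scene white_tote_orange [([195.2, 195.2], 0.86)]
scene white_tote_grip [([171.3, 172.6], 0.88)]
scene blue_tote_lug []
scene paddle_bar_mid [([292.6, 165.6], 0.61)]
scene paddle_tri_mid [([236.7, 209.5], 0.86), ([248.5, 162.5], 0.59), ([277.9, 145.8], 0.59)]
scene paddle_disc_mid [([208.1, 168.1], 0.54)]
scene sample_bar [([373.0, 276.8], 0.61), ([364.6, 163.2], 0.42)]
scene sample_tri [([186.7, 267.8], 0.65)]
scene sample_disc [([325.0, 276.7], 0.83), ([260.1, 271.2], 0.8)]
scene card [([186.9, 266.9], 0.77)]
scene beaker [([362.2, 162.6], 0.62), ([187.7, 265.4], 0.28)]
scene jar [([143.6, 154.1], 0.79), ([316.2, 203.0], 0.23), ([323.8, 275.0], 0.2)]
1.5
```

```bash
python3 - <<'E'
import cv2
a=cv2.imread('pics/top0.png')[95:315,110:430]
cv2.imwrite('pics/top0c.png',cv2.resize(a,None,fx=2.5,fy=2.5,interpolation=cv2.INTER_CUBIC))
E
```

```text
(no output)
```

View pics/top0c.png

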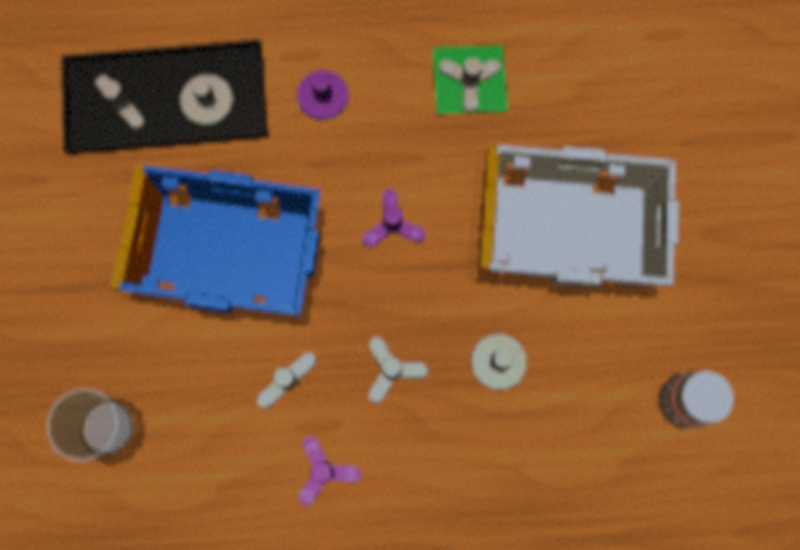

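View pics/scene0.png

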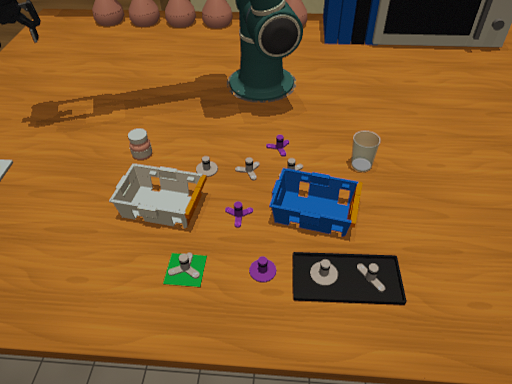

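```bash
cat >> h.py <<'E'
def rim(p,lo,hi,xr,yr,st=None):
    C=cloud(p,st);m=(C[...,2]>lo)&(C[...,2]<hi)&(p['depth']>0)&(C[...,0]>xr[0])&(C[...,0]<xr[1])&(C[...,1]>yr[0])&(C[...,1]<yr[1])
    return C,m
E
python3 - <<'E'
from h import *
p=dict(np.load('top0.npz'));
for k in('fovy','cx','cy'):p[k]=float(p[k])
for n,c,r,z in [('tri',267,243,.02),('hubtop',266.8,243,.04),('bar',224,246.5,.02),('disc',310,238.5,.02),('pur1',267,184,.04),('pur2',239,283,.03),('beaker',152.5,266,.09),('jar',392.5,254,.07),('card',298,127,.003)]:
    print(n,atz(p,c,r,z).round(4))
C=cloud(p)
# per-object heights
for n,c,r in [('tri',267,243),('blue floor',195,195),('white floor',335,190),('table',250,215)]:
    print(n,C[r-2:r+3,c-2:c+3].reshape(-1,3).round(3)[::6].tolist())
# totes: rect fit of points higher than 0.055
for n,xr,yr in [('blue',(.2,.48),(.03,.3)),('white',(.2,.48),(-.35,-.07))]:
    for y0 in[0]:
        C,m=rim(p,.055,.085,(.2,.6),yr)
        pts=C[m];print(n,m.sum(),pts.min(0).round(3),pts.max(0).round(3),np.median(pts[:,2]))
        b=cv2.minAreaRect((pts[:,:2]*1000).astype(np.float32));print(b)
# rim corners by pixel: crop/2.5+offset
cr=lambda u,v:(110+u/2.5,95+v/2.5)
for n,L in {'blue':[(143,167),(320,190),(302,316),(118,290)],'white':[(496,146),(675,160),(672,285),(486,268)]}.items():
    for u,v in L: print(n,atz(p,*cr(u,v),.066)[:2].round(4))
E
```

```text
tri [ 0.4279 -0.003   0.02  ]
hubtop [ 0.4262 -0.0019  0.04  ]
bar [0.4255 0.1074 0.02  ]
disc [ 0.4328 -0.114   0.02  ]
pur1 [ 0.5784 -0.0123  0.04  ]
pur2 [0.3328 0.0729 0.03  ]
beaker [0.3842 0.2706 0.09  ]
jar [ 0.3793 -0.3021  0.07  ]
card [ 0.7465 -0.111   0.003 ]
tri [[0.432, 0.002, 0.038], [0.429, -0.0, 0.035], [0.426, -0.002, 0.036], [0.424, -0.005, 0.04], [0.424, -0.008, 0.007]]
blue floor [[0.575, 0.187, -0.0], [0.571, 0.184, 0.005], [0.57, 0.182, -0.002], [0.566, 0.179, 0.001], [0.564, 0.176, 0.0]]
white floor [[0.566, -0.19, 0.005], [0.563, -0.193, 0.004], [0.559, -0.195, 0.006], [0.557, -0.198, 0.003], [0.555, -0.201, -0.002]]
table [[0.512, 0.042, 0.001], [0.509, 0.039, -0.002], [0.506, 0.037, -0.001], [0.503, 0.034, 0.0], [0.501, 0.032, -0.0]]
blue 695 [0.36  0.066 0.055] [0.599 0.299 0.085] 0.06473548131079532
((479.8186340332031, 185.2960205078125), (196.94729614257812, 280.9822082519531), 77.80348205566406)
white 1014 [ 0.358 -0.327  0.055] [ 0.6   -0.096  0.074] 0.0659256495308167
((478.6411437988281, -208.08584594726562), (264.8327331542969, 211.46932983398438), 7.400432109832764)
blue [0.6457 0.2403]
blue [0.6104 0.0603]
blue [0.4822 0.0842]
blue [0.5191 0.2659]
white [ 0.6466 -0.123 ]
white [ 0.6207 -0.305 ]
white [ 0.4914 -0.2849]
white [ 0.5196 -0.1015]
```

```bash
cat >> h.py <<'E'
def go(pos,psi,tilt=None,st=None):
    """slide cm / delta rot for target TCP pos, tool x yaw psi, pointing down"""
    st=st or read_state()
    R0=R.from_rotvec(st['tcp_rot']);
    x=np.array([np.cos(psi),np.sin(psi),0]);z=np.array([0,0,-1.]);y=np.cross(z,x)
    Rt=R.from_matrix(np.stack([x,y,z],1))
    if tilt is not None: Rt=R.from_rotvec(tilt)*Rt
    d=R0.inv().apply(np.array(pos)-st['tool_pos'])*100
    print('slide',d.round(2).tolist(),'rot',(R0.inv()*Rt).as_rotvec().round(3).tolist(),'yaw now',round(np.arctan2(*R0.as_matrix()[[1,0],0]),3),'pos',st['tool_pos'].round(4),'t',round(st['time'],2))
E
python3 - <<'E'
from h import *
go([.4265,-.002,.16],-.197)
E
```

```text
slide [39.75, -52.06, 5.87] rot [-0.0, -0.0, 0.563] yaw now 0.366 pos [ 0.2414 -0.6303  0.2187] t 1.5
```

Emit:
{"op": "play_rows", "data": {"slide": [[2,-2.6,0],[4,-5.2,0],[6.5,-8.5,1],[9,-11.8,1.5],[11.5,-15,2],[14,-18.3,2],[16.5,-21.6,3],[19,-24.9,3],[21.5,-28.1,3],[24,-31.4,4],[26.5,-34.7,4],[29,-38,4]], "delta_rot": [[0,0,0.05],[0,0,0.1],[0,0,0.15],[0,0,0.2],[0,0,0.25],[0,0,0.3],[0,0,0.35],[0,0,0.4],[0,0,0.45],[0,0,0.5],[0,0,0.563],[0,0,0.563]], "hand": 1}}

```text
time: 2.5
tool_pos: [0.3759, -0.1701, 0.1784]
tcp_rot: [-3.126, 0.315, -0.0]
wrist_force: [1.2, -0.0, -0.8]
width: 1.0
```

```bash
python3 - <<'E'
from h import *
go([.4265,-.002,.16],-.197)
E
```

```text
slide [1.61, -17.48, 1.85] rot [-0.0, -0.0, -0.004] yaw now -0.201 pos [ 0.3759 -0.1701  0.1784] t 2.5
```

Emit:
{"op": "play_rows", "data": {"slide": [[0.4,-3.5,0.4],[0.8,-7.5,0.8],[1.2,-11.5,1.2],[1.4,-15,1.85],[1.6,-17.5,1.85],[1.6,-17.5,1.85],[1.6,-17.5,1.85]], "delta_rot": [[0,0,0],[0,0,0],[0,0,0],[0,0,0],[0,0,0],[0,0,0],[0,0,0]]}}

```text
time: 3.08
tool_pos: [0.4266, -0.0007, 0.16]
tcp_rot: [3.126, -0.309, 0.0]
wrist_force: [-0.7, -1.0, 0.9]
width: 0.997
```

```bash
python3 - <<'E'
from h import *
s=read_state();p=read_camera('wrist');save(p,'w1.png')
print(p['hand_eye'],p['fovy'],p['cx'],p['cy'])
for l in landmark_of('paddle_tri_mid',p): print(l,atz(p,*l['at'],.02,s).round(4))
C=cloud(p,s);m=(C[...,2]>.034)&(C[...,2]<.046)&(np.hypot(C[...,0]-.4265,C[...,1])<.03)
print(m.sum(),C[m].mean(0),C[m].min(0),C[m].max(0),s['tool_pos'])
E
```

```text
[[-6.02194323e-04  9.57854589e-01  2.87252891e-01  7.27295305e-02]
 [ 9.99999617e-01  7.59068813e-04 -4.34750901e-04 -3.42756926e-04]
 [-6.34472857e-04  2.87252520e-01 -9.57854680e-01 -1.55257622e-01]
 [ 0.00000000e+00  0.00000000e+00  0.00000000e+00  1.00000000e+00]] 62.10058243738206 259.01400587685515 189.8928507023451
{'at': [206.2, 270.1], 'conf': 0.66} [0.3362 0.0738 0.02  ]
{'at': [258.9, 167.9], 'conf': 0.55} [ 0.4325 -0.0016  0.02  ]
397 [ 0.43385807 -0.00134855  0.03957467] [ 0.42361286 -0.01100812  0.03413378] [0.44331557 0.00826933 0.04176246] [ 0.4266158  -0.00073346  0.16004387]
```

View pics/w1.png

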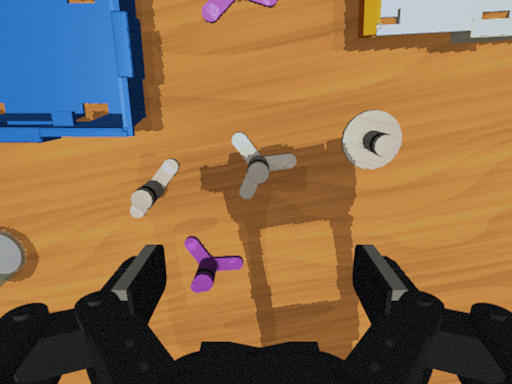

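```bash
python3 - <<'E'
from h import *
go([.4332,-.0014,.017],-.197)
E
```

```text
slide [0.64, -0.23, 14.31] rot [0.0, -0.0, -0.003] yaw now -0.2 pos [ 0.4264 -0.0023  0.1601] t 3.18
```

Emit:
{"op": "play_rows", "data": {"slide": [[0.65,-0.2,3],[0.65,-0.2,6.5],[0.65,-0.2,10],[0.65,-0.2,13],[0.65,-0.2,14.2],[0.65,-0.2,14.2],[0.65,-0.2,14.2]], "delta_rot": [[0,0,0],[0,0,0],[0,0,0],[0,0,0],[0,0,0],[0,0,0],[0,0,0]]}}

```text
time: 3.77
tool_pos: [0.4325, -0.0028, 0.0177]
tcp_rot: [3.125, -0.317, -0.002]
wrist_force: [1.1, 0.4, 0.8]
width: 1.002
```

Emit:
{"op": "play_rows", "data": {"slide": [[0,0,0],[0,0,0],[0,0,0],[0,0,0],[0,0,0],[0,0,0],[0,0,0],[0,0,0],[0,0,0],[0,0,0]], "delta_rot": [[0,0,0],[0,0,0],[0,0,0],[0,0,0],[0,0,0],[0,0,0],[0,0,0],[0,0,0],[0,0,0],[0,0,0]], "hand": 0, "force": 40}}

```text
time: 4.6
tool_pos: [0.4333, -0.0028, 0.0186]
tcp_rot: [3.125, -0.317, -0.0]
wrist_force: [-1.2, -0.7, 5.4]
width: 0.209
```

Emit:
{"op": "play_rows", "data": {"slide": [[0,0,-2],[0,0,-5],[0,0,-8.5],[0,0,-12],[0,0,-14],[0,0,-14],[0,0,-14]], "delta_rot": [[0,0,0],[0,0,0],[0,0,0],[0,0,0],[0,0,0],[0,0,0],[0,0,0]]}}

```text
time: 5.18
tool_pos: [0.4344, -0.0027, 0.16]
tcp_rot: [3.125, -0.316, 0.005]
wrist_force: [-0.1, -0.2, -0.3]
width: 0.204
```

```bash
python3 - <<'E'
from h import *
s=read_state();print(s['wrist_force'],s['width'])
p=read_camera('wrist');save(p,'w2.png')
go([.564,.163,.16],-.197)
E
```

```text
[-0.07435056 -0.21862487 -0.2892147 ] 0.2042712462573189
slide [9.52, -18.85, -0.2] rot [0.001, 0.0, -0.005] yaw now -0.202 pos [ 0.4329 -0.0026  0.1582] t 5.23
```

View pics/w2.png

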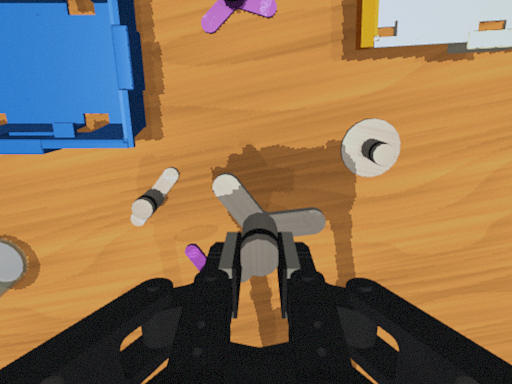

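```bash
python3 - <<'E'
from h import *
go([.495,.177,.25],-.197)
E
```

```text
slide [2.48, -18.83, -9.19] rot [0.001, 0.0, -0.005] yaw now -0.202 pos [ 0.4329 -0.0026  0.1582] t 5.23
```

Emit:
{"op": "play_rows", "data": {"slide": [[0.4,-3,-1.5],[0.8,-6,-3],[1.2,-9.5,-4.5],[1.7,-13,-6],[2.1,-16,-8],[2.5,-18.8,-9.2],[2.5,-18.8,-9.2],[2.5,-18.8,-9.2],[2.5,-18.8,-9.2]], "delta_rot": [[0,0,0],[0,0,0],[0,0,0],[0,0,0],[0,0,0],[0,0,0],[0,0,0],[0,0,0],[0,0,0]]}}

```text
time: 5.98
tool_pos: [0.4936, 0.176, 0.2473]
tcp_rot: [3.122, -0.315, -0.008]
wrist_force: [-0.1, -0.6, -0.5]
width: 0.204
```

```bash
python3 - <<'E'
from h import *
s=read_state()
p=read_camera('wrist');save(p,'w3.png');np.savez('w3.npz',**p,tcp_rot=s['tcp_rot'],tool_pos=s['tool_pos'])
C=cloud(p,s);z=C[...,2]
m=(z>.058)&(z<.075)&(C[...,0]>.46)&(C[...,0]<.68)&(C[...,1]>.04)&(C[...,1]<.29)
cv2.imwrite('pics/m3.png',m.astype(np.uint8)*255)
print(s['tool_pos'],m.sum(),np.median(z[m]))
E
```

```text
[0.4935992  0.17598062 0.2472506 ] 7327 0.06576472369443048
```

View pics/w3.png

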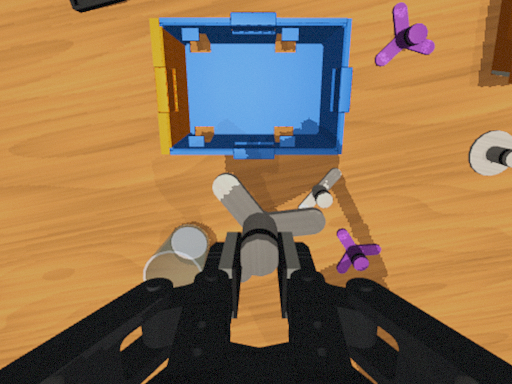

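View pics/m3.png

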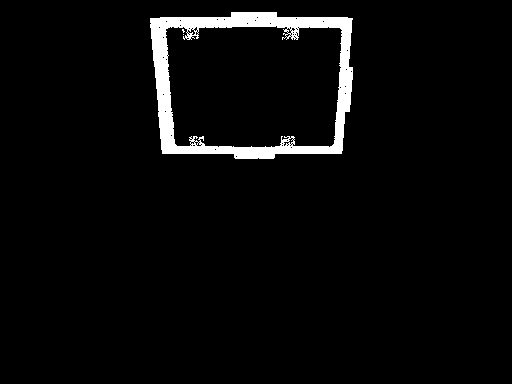

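```bash
cat >> h.py <<'E'
from scipy.optimize import minimize
def ldz(f):
    d=dict(np.load(f,allow_pickle=True))
    for k in('fovy','cx','cy'):d[k]=float(d[k])
    return d,dict(tcp_rot=d['tcp_rot'],tool_pos=d['tool_pos'])
def tote_fit(pts,x0,zexp=None,plot=None):
    # outer edges: fit rectangle 180x124 by outer percentile lines, refine yaw by edge regressions
    c=np.array(x0[:2]);a=x0[2]
    for it in range(6):
        u=np.array([np.cos(a),np.sin(a)]);v=np.array([-u[1],u[0]])
        L=np.stack([(pts[:,:2]-c)@u,(pts[:,:2]-c)@v],1)*1000
        E={}
        # long sides, outside grip region
        for sg in(1,-1):
            bins=[];bx=[]
            for b in np.arange(-80,80,5):
                if abs(b+2.5)<27: continue
                k=(L[:,0]>b)&(L[:,0]<b+5)&(L[:,1]*sg>40)
                if k.sum()>8: bins.append(np.percentile(L[k,1]*sg,95));bx.append(b+2.5)
            E[('y',sg)]=np.polyfit(bx,np.array(bins)*sg,1) if len(bx)>4 else None
            bins=[];bx=[]
            for b in np.arange(-55,55,5):
                if abs(b+2.5)<27: continue
                k=(L[:,1]>b)&(L[:,1]<b+5)&(L[:,0]*sg>70)
                if k.sum()>8: bins.append(np.percentile(L[k,0]*sg,95));bx.append(b+2.5)
            E[('x',sg)]=np.polyfit(bx,np.array(bins)*sg,1) if len(bx)>4 else None
        ys=[E[('y',s)] for s in(1,-1)];xs=[E[('x',s)] for s in(1,-1)]
        da=np.mean([e[0] for e in ys])
        dy=np.mean([e[1] for e in ys]);dx=np.mean([e[1] for e in xs])
        c=c+(dx*u+dy*v)/1000;a+=da
    print('c',c.round(4),'yaw',round(a,4),'y edges',[e.round(3).tolist() for e in ys],'x edges',[e.round(3).tolist() for e in xs])
    # grips extents
    for ax,lim in((0,90),(1,64)):
        for sg in(1,-1):
            k=(L[:,ax]*sg>lim+3)&(L[:,ax]*sg<lim+18)
            if k.sum()>10: print(' grip','xy'[ax],sg,'n',k.sum(),'outer',round(np.percentile(L[k,ax]*sg,95),1),'along',np.percentile(L[k,1-ax],[3,97]).round(1))
    print(' z per quadrant',[np.median(pts[(L[:,0]*i>0)&(L[:,1]*j>0),2]).round(4) for i in(1,-1) for j in(1,-1)])
    return c,a
E
python3 - <<'E'
from h import *
p,s=ldz('w3.npz')
C=cloud(p,s);z=C[...,2]
m=(z>.058)&(z<.075)&(C[...,0]>.46)&(C[...,0]<.68)&(C[...,1]>.04)&(C[...,1]<.29)
tote_fit(C[m],(.564,.163,1.373))
E
```

```text
c [0.5704 0.1676] yaw 1.3694 y edges [[-0.001, 64.85], [0.001, -64.85]] x edges [[0.0, 95.333], [0.001, -95.333]]
 grip x 1 n 409 outer 95.9 along [-60.8  60.4]
 grip x -1 n 591 outer 99.7 along [-59.9  57.9]
 grip y 1 n 138 outer 70.4 along [-22.6  17.8]
 grip y -1 n 141 outer 69.5 along [-22.8  17.7]
 z per quadrant [np.float64(0.0657), np.float64(0.0658), np.float64(0.0658), np.float64(0.0658)]
```

```bash
python3 - <<'E'
from h import *
go([.570,.166,.10],-.2014)
go([.570,.166,.0225],-.2014)
E
```

```text
slide [7.75, -0.66, 14.7] rot [0.004, 0.005, -0.001] yaw now -0.202 pos [0.4935 0.1755 0.2473] t 6.03
slide [7.79, -0.68, 22.45] rot [0.004, 0.005, -0.001] yaw now -0.202 pos [0.4935 0.1755 0.2473] t 6.03
```

Emit:
{"op": "play_rows", "data": {"slide": [[2,-0.2,1],[5,-0.5,2.5],[7.8,-0.7,4.5],[7.8,-0.7,8],[7.8,-0.7,11],[7.8,-0.7,14],[7.8,-0.7,17],[7.8,-0.7,20],[7.8,-0.7,22],[7.8,-0.7,22.4],[7.8,-0.7,22.4],[7.8,-0.7,22.4]], "delta_rot": [[0,0,0],[0,0,0],[0,0,0],[0,0,0],[0,0,0],[0,0,0],[0,0,0],[0,0,0],[0,0,0],[0,0,0],[0,0,0],[0,0,0]]}}

```text
time: 7.03
tool_pos: [0.5695, 0.1651, 0.0227]
tcp_rot: [3.122, -0.318, -0.01]
wrist_force: [0.6, 1.4, -0.1]
width: 0.209
```

Emit:
{"op": "play_rows", "data": {"slide": [[0,0,0],[0,0,0],[0,0,0],[0,0,0],[0,0,0]], "delta_rot": [[0,0,0],[0,0,0],[0,0,0],[0,0,0],[0,0,0]], "hand": 0.5}}

```text
time: 7.45
tool_pos: [0.5699, 0.1652, 0.0233]
tcp_rot: [3.122, -0.318, -0.008]
wrist_force: [0.4, 0.1, -0.1]
width: 0.501
```

Emit:
{"op": "play_rows", "data": {"slide": [[0,0,-2],[0,0,-5],[0,0,-9],[0,0,-13],[-2,0,-17],[-5,0,-20],[-7.5,0,-22.5],[-7.5,0,-22.5],[-7.5,0,-22.5],[-7.5,0,-22.5]], "delta_rot": [[0,0,0],[0,0,0],[0,0,0],[0,0,0],[0,0,0],[0,0,0],[0,0,0],[0,0,0],[0,0,0],[0,0,0]]}}

```text
time: 8.28
tool_pos: [0.4977, 0.181, 0.2485]
tcp_rot: [3.122, -0.317, -0.007]
wrist_force: [-0.1, -0.5, -1.0]
width: 0.496
```

```bash
python3 - <<'E'
from h import *
s=read_state()
p=read_camera('wrist');save(p,'w4.png');np.savez('w4.npz',**p,tcp_rot=s['tcp_rot'],tool_pos=s['tool_pos'])
C=cloud(p,s);z=C[...,2]
m=(z>.058)&(z<.075)&(C[...,0]>.46)&(C[...,0]<.68)&(C[...,1]>.04)&(C[...,1]<.29)
tote_fit(C[m],(.564,.163,1.373))
m=(z>.036)&(z<.05)&(np.hypot(C[...,0]-.57,C[...,1]-.166)<.04)
print(C[m].mean(0),s)
E
```

```text
c [0.5702 0.1677] yaw 1.368 y edges [[-0.001, 65.007], [0.001, -65.007]] x edges [[-0.003, 95.329], [0.0, -95.329]]
 grip x 1 n 399 outer 95.9 along [-61.9  60.9]
 grip x -1 n 583 outer 99.8 along [-59.   57.1]
 grip y 1 n 120 outer 69.6 along [-22.5  18.2]
 grip y -1 n 146 outer 69.6 along [-23.   17.7]
 z per quadrant [np.float64(0.0657), np.float64(0.0658), np.float64(0.0658), np.float64(0.0658)]
[0.57029948 0.16386751 0.04285312] {'time': 8.2833, 'q': array([ 3.02786362e-01, -2.66926335e-02,  1.87206984e+00, -1.63144902e-03,
        1.30164059e+00,  2.07649005e+00]), 'joint_vel': array([-0.00785943,  0.03552104,  0.01590119, -0.00057715,  0.00139339,
        0.00050431]), 'joint_torque': array([ 3.11060781e-01, -3.74493241e+01, -3.80931866e+01,  2.15554016e-02,
        4.46686009e-02,  2.38190660e-03]), 'tool_pos': array([0.49767053, 0.18096128, 0.24845433]), 'tcp_rot': array([ 3.12194036, -0.3171326 , -0.0068562 ]), 'wrist_force': array([-0.09848724, -0.51860805, -1.03968988]), 'torque': array([-0.01032736, -0.00268288,  0.03947975]), 'width': 0.49594008765293884}
```

View pics/w4.png

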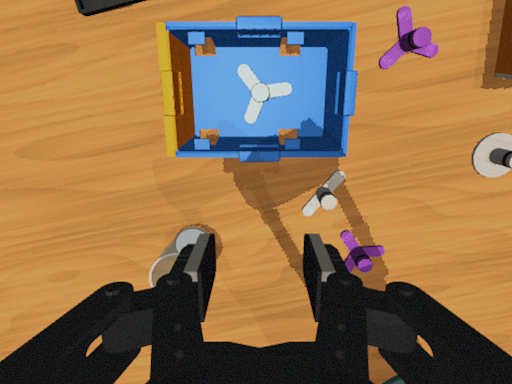

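```bash
python3 - <<'E'
from h import *
go([.503,-.19,.25],-.147)
E
```

```text
slide [8.02, 36.19, -0.13] rot [0.005, 0.006, -0.056] yaw now -0.203 pos [0.4974 0.1807 0.2473] t 8.33
```

Emit:
{"op": "play_rows", "data": {"slide": [[0.5,2.5,0],[1.2,6,0],[2,9.5,0],[2.9,13,0],[3.7,16.5,0],[4.5,20,0],[5.2,23.5,0],[6,27,0],[6.8,30.5,0],[7.5,34,0],[8,36.2,0],[8,36.2,0]], "delta_rot": [[0,0,0],[0,0,0],[0,0,0],[0,0,0],[0,0,-0.02],[0,0,-0.04],[0.005,0.006,-0.056],[0.005,0.006,-0.056],[0.005,0.006,-0.056],[0.005,0.006,-0.056],[0.005,0.006,-0.056],[0.005,0.006,-0.056]]}}

```text
time: 9.33
tool_pos: [0.502, -0.1947, 0.2459]
tcp_rot: [3.132, -0.238, -0.007]
wrist_force: [-0.6, -0.1, 0.5]
width: 0.498
```

Emit:
{"op": "play_rows", "data": {"slide": [[0,0,0],[0,0,0]], "delta_rot": [[0,0,0],[0,0,0]]}}

```text
time: 9.5
tool_pos: [0.5011, -0.195, 0.2433]
tcp_rot: [-3.132, 0.241, 0.013]
wrist_force: [-1.3, -0.9, -0.9]
width: 0.498
```

```bash
python3 - <<'E'
from h import *
s=read_state()
p=read_camera('wrist');save(p,'w5.png');np.savez('w5.npz',**p,tcp_rot=s['tcp_rot'],tool_pos=s['tool_pos'])
C=cloud(p,s);z=C[...,2]
m=(z>.058)&(z<.075)&(C[...,0]>.46)&(C[...,0]<.68)&(C[...,1]>-.33)&(C[...,1]<-.07)
tote_fit(C[m],(.574,-.203,1.424))
print(s['tool_pos'],s['q'])
E
```

```text
c [ 0.5737 -0.2005] yaw 1.4214 y edges [[-0.0, 64.868], [0.0, -64.868]] x edges [[-0.001, 95.312], [-0.0, -95.312]]
 grip x 1 n 403 outer 96.0 along [-61.5  60.2]
 grip x -1 n 613 outer 99.7 along [-59.6  57.8]
 grip y 1 n 115 outer 70.4 along [-22.7  18.1]
 grip y -1 n 162 outer 70.4 along [-22.6  18.4]
 z per quadrant [np.float64(0.0658), np.float64(0.0658), np.float64(0.0658), np.float64(0.0658)]
[ 0.50112464 -0.19500276  0.24332034] [-0.41603205 -0.00577785  1.8609276  -0.00215606  1.29456576  1.30867509]
```

View pics/w5.png

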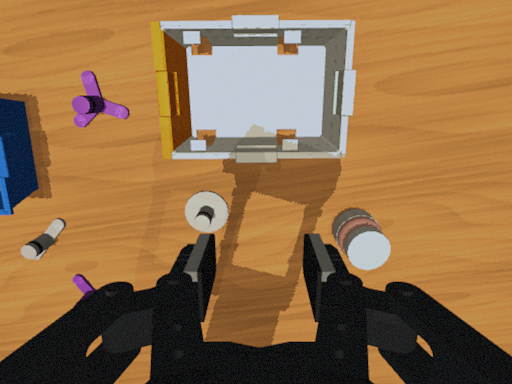

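```bash
python3 - <<'E'
from h import *
go([.5872,-.1112,.12],-.1494)
go([.5872,-.1112,.0415],-.1494)
E
```

```text
slide [7.32, -9.51, 12.33] rot [-0.0, 0.008, -0.003] yaw now -0.152 pos [ 0.5013 -0.1943  0.2438] t 9.55
slide [7.38, -9.51, 20.18] rot [-0.0, 0.008, -0.003] yaw now -0.152 pos [ 0.5013 -0.1943  0.2438] t 9.55
```

Emit:
{"op": "play_rows", "data": {"slide": [[1.5,-2,2],[3,-4,4.5],[4.5,-6,7],[6,-8,9.5],[7.3,-9.5,12.3],[7.3,-9.5,12.3],[7.3,-9.5,12.3],[7.3,-9.5,12.3]], "delta_rot": [[0,0.008,0],[0,0.008,0],[0,0.008,0],[0,0.008,0],[0,0.008,-0.003],[0,0.008,-0.003],[0,0.008,-0.003],[0,0.008,-0.003]]}}

```text
time: 10.22
tool_pos: [0.5869, -0.1105, 0.1206]
tcp_rot: [-3.133, 0.232, 0.0]
wrist_force: [-0.5, 0.8, 0.3]
width: 0.503
```

```bash
python3 - <<'E'
from h import *
p=read_camera('wrist');save(p,'w6.png')
go([.5872,-.1112,.0415],-.1494)
E
```

```text
slide [-0.04, 0.0, 8.01] rot [0.0, -0.002, 0.001] yaw now -0.148 pos [ 0.5875 -0.1112  0.1216] t 10.27
```

View pics/w6.png

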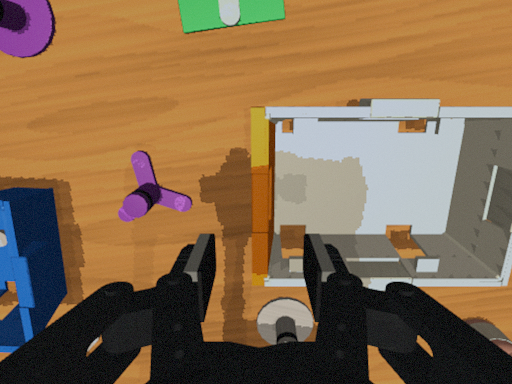

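Emit:
{"op": "play_rows", "data": {"slide": [[0,0,2],[0,0,5],[0,0,7],[0,0,8],[0,0,8],[0,0,8]], "delta_rot": [[0,0,0],[0,0,0],[0,0,0],[0,0,0],[0,0,0],[0,0,0]]}}

```text
time: 10.77
tool_pos: [0.5881, -0.1119, 0.0428]
tcp_rot: [3.132, -0.234, 0.005]
wrist_force: [0.2, -0.6, 0.2]
width: 0.499
```

Emit:
{"op": "play_rows", "data": {"slide": [[0,0,0],[0,0,0],[0,0,0],[0,0,0],[0,0,0],[0,0,0],[0,0,0],[0,0,0]], "delta_rot": [[0,0,0],[0,0,0],[0,0,0],[0,0,0],[0,0,0],[0,0,0],[0,0,0],[0,0,0]], "hand": 0, "force": 90}}

```text
time: 11.43
tool_pos: [0.5899, -0.1124, 0.0454]
tcp_rot: [3.132, -0.234, 0.011]
wrist_force: [-0.4, -0.7, 4.7]
width: 0.103
```

Emit:
{"op": "play_rows", "data": {"slide": [[0,0,-0.5],[0,0,-1.5],[0,0,-3],[0,0,-3],[0,0,-3]], "delta_rot": [[0,0,0],[0,0,0],[0,0,0],[0,0,0],[0,0,0]]}}

```text
time: 11.85
tool_pos: [0.591, -0.1126, 0.077]
tcp_rot: [3.131, -0.234, 0.016]
wrist_force: [-0.0, 0.5, -2.2]
width: 0.099
```

```bash
python3 - <<'E'
from h import *
s=read_state();p=read_camera('wrist');save(p,'w7.png');print(s['wrist_force'],s['torque'],s['width'],s['tool_pos'],s['tcp_rot'])
p=read_camera('scene');save(p,'s7.png')
E
```

```text
[-0.01423084  0.53883505 -2.18029944] [ 0.18714657 -0.0590432   0.01769471] 0.09948347479686392 [ 0.59098744 -0.11255321  0.07699972] [ 3.13111067 -0.23380716  0.01619867]
```

View pics/w7.png

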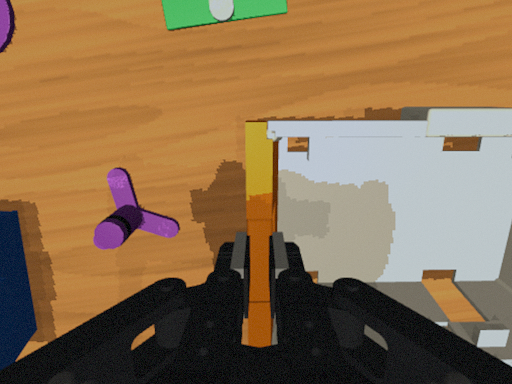

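View pics/s7.png

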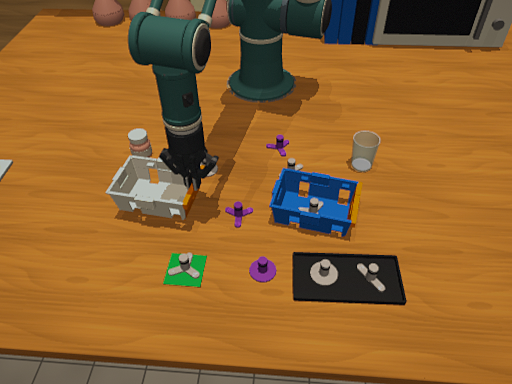

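Emit:
{"op": "play_rows", "data": {"slide": [[0,0,-2],[0,0,-5],[0,0,-8.5],[0,0,-12],[0,0,-15],[0,0,-16],[0,0,-16],[0,0,-16],[0,0,-16],[0,0,-16],[0,0,-16],[0,0,-16]], "delta_rot": [[0,0,0],[0,0,0],[0,0,0],[0,0,-0.03],[0,0,-0.1],[0,0,-0.2],[0,0,-0.3],[0,0,-0.4],[0,0,-0.5],[0,0,-0.6],[0,0,-0.67],[0,0,-0.7]]}}

```text
time: 12.95
tool_pos: [0.5874, -0.1117, 0.2335]
tcp_rot: [3.02, 0.859, 0.005]
wrist_force: [0.6, 0.0, -1.3]
width: 0.105
```

```bash
python3 - <<'E'
from h import *
s=read_state();print(s['wrist_force'],s['torque'],s['width'],s['q'])
go([.587,-.111,.24],.55)
E
```

```text
[ 0.60525641  0.04124463 -1.28165243] [0.13421457 0.08292998 0.00577641] 0.10482465302667293 [-2.29475079e-01  1.07636420e-01  1.76011947e+00 -7.04835074e-05
  1.26990234e+00  7.87134447e-01]
slide [0.0, -0.08, -0.65] rot [0.003, -0.003, 0.004] yaw now 0.554 pos [ 0.5874 -0.1117  0.2335] t 12.95
```

Emit:
{"op": "play_rows", "data": {"slide": [[0,0,-0.5],[0,0,-0.6],[0,0,-0.6],[0,0,-0.6],[0,0,-0.6],[0,0,-0.6],[0,0,-0.6],[0,0,-0.6],[0,0,-0.6],[0,0,-0.6],[0,0,-0.6],[0,0,-0.6]], "delta_rot": [[0,0,-0.08],[0,0,-0.19],[0,0,-0.3],[0,0,-0.41],[0,0,-0.52],[0,0,-0.63],[0,0,-0.74],[0,0,-0.85],[0,0,-0.96],[0,0,-1.07],[0,0,-1.15],[0,0,-1.2]]}}

```text
time: 13.95
tool_pos: [0.5864, -0.1115, 0.2378]
tcp_rot: [2.003, 2.419, -0.0]
wrist_force: [-0.3, -1.4, -2.7]
width: 0.102
```

```bash
python3 - <<'E'
from h import *
s=read_state();print(s['wrist_force'],s['torque'],s['width'],s['q'])
go([.5513,.0749,.24],2.94)
E
```

```text
[-0.28224616 -1.41315791 -2.71808398] [-0.01211157  0.17602587 -0.03219092] 0.10199236739508724 [-2.29433836e-01  1.05383547e-01  1.75469554e+00 -4.39762770e-04
  1.28080980e+00 -4.16712825e-01]
slide [18.97, 0.03, -0.23] rot [0.0, 0.001, -1.182] yaw now 1.758 pos [ 0.5864 -0.1115  0.2378] t 13.95
```

Emit:
{"op": "play_rows", "data": {"slide": [[0.8,0,-0.2],[2,0,-0.2],[3.5,0,-0.2],[5,0,-0.2],[6.5,0,-0.2],[8,0,-0.2],[9.5,0,-0.2],[11,0,-0.2],[13,0,-0.2],[15,0,-0.2],[17,0,-0.2],[18.5,0,-0.2]], "delta_rot": [[0,0,-0.08],[0,0,-0.19],[0,0,-0.3],[0,0,-0.41],[0,0,-0.52],[0,0,-0.63],[0,0,-0.74],[0,0,-0.85],[0,0,-0.96],[0,0,-1.07],[0,0,-1.15],[0,0,-1.182]]}}

```text
time: 14.95
tool_pos: [0.5506, 0.0714, 0.2382]
tcp_rot: [-0.309, -3.124, 0.002]
wrist_force: [-0.3, -0.3, -2.5]
width: 0.103
```

Emit:
{"op": "play_rows", "data": {"slide": [[0,0,0],[0,0,0]], "delta_rot": [[0,0,0],[0,0,0]]}}

```text
time: 15.12
tool_pos: [0.5496, 0.0718, 0.2367]
tcp_rot: [-0.306, -3.122, 0.003]
wrist_force: [0.3, 0.2, -2.0]
width: 0.102
```

```bash
python3 - <<'E'
from h import *
go([.5513,.0749,.24],2.94)
for n in('wrist','top','scene'):
    s=read_state();p=read_camera(n);save(p,n[0]+'8.png');np.savez(n[0]+'8.npz',**p,tcp_rot=s['tcp_rot'],tool_pos=s['tool_pos'])
E
```

```text
slide [-0.1, 0.34, -0.33] rot [-0.003, -0.004, 0.006] yaw now 2.946 pos [0.5496 0.0718 0.2367] t 15.12
```

View pics/w8.png

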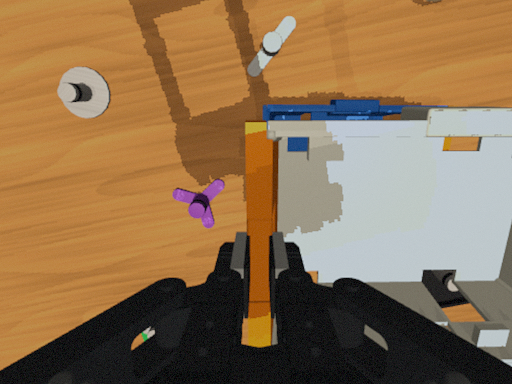

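View pics/t8.png

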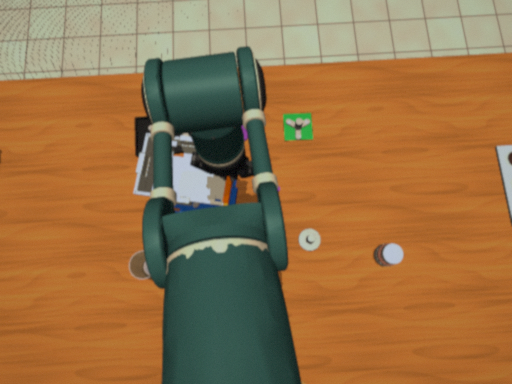

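View pics/s8.png

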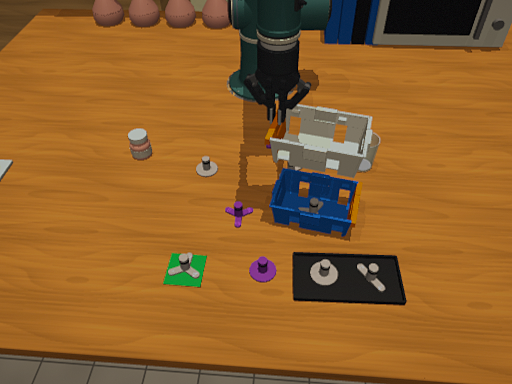

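```bash
python3 - <<'E'
from h import *
p,s=ldz('w8.npz');C=cloud(p,s)
A=C[160:270,345:425].reshape(-1,3);print('floor sample z',np.percentile(A[:,2],[1,50,99]))
A=A[np.abs(A[:,2]-np.median(A[:,2]))<.02]
M=np.c_[A[:,:2],np.ones(len(A))];k=np.linalg.lstsq(M,A[:,2],rcond=None)[0];print('slopes xy',k)
Rm=R.from_rotvec(s['tcp_rot']).as_matrix();print('tool x',Rm[:,0],'z',Rm[:,2])
u=np.array([np.cos(1.375+np.pi),np.sin(1.375+np.pi)]);print('slope along tote x',k[:2]@u,'along y',k[:2]@np.array([-u[1],u[0]]))
# rim top points
t=np.array(s['tool_pos'])
F=lambda P:((P-t)@Rm)*1000
L=F(C.reshape(-1,3)).reshape(C.shape)
for (r,c) in [(128,300),(128,400),(120,460),(128,500),(130,255),(330,490),(200,262)]: print((r,c),C[r,c].round(4),L[r,c].round(1))
# far-side outer edge (tool +x): rim band
z=C[...,2]
m=(z>.245)&(z<.28)
cv2.imwrite('pics/m8.png',m.astype(np.uint8)*255)
print(np.percentile(z[100:140,270:420][m[100:140,270:420]],[5,50,95]))
for c in range(270,425,15):
    rr=np.where(m[90:150,c])[0]
    if len(rr): q=L[90+rr,c]; print(c,q[:,0].max().round(1),q[:,0].min().round(1),q[:,1].mean().round(1),z[90+rr,c].mean().round(4))
E
```

```text
floor sample z [0.19079006 0.19243883 0.19421614]
slopes xy [-0.00246667 -0.02242144  0.19727322]
tool x [-0.98091325  0.19439721  0.00434925] z [-0.00477711 -0.00173217 -0.99998709]
slope along tote x 0.022472914712026636 along y 0.0019425041394586647
(128, 300) [0.4942 0.1005 0.2572] [ 60.   17.4 -20.3]
(128, 400) [0.5025 0.1418 0.2563] [ 59.9  59.5 -19.4]
(120, 460) [0.5044 0.1678 0.2541] [ 63.   85.4 -17.3]
(128, 500) [0.5112 0.1844 0.2541] [ 59.7 103.  -17.4]
(130, 255) [0.4913 0.082  0.2575] [ 59.2  -1.4 -20.6]
(330, 490) [0.6232 0.1861 0.2464] [-49.9 126.4 -10.2]
(200, 262) [0.5222 0.0789 0.257 ] [ 28.3   1.6 -20.2]
[0.24871546 0.25631725 0.25761296]
270 63.3 51.3 4.9 0.2572
285 63.1 56.6 11.1 0.2567
300 63.2 55.4 17.5 0.2563
315 63.2 49.9 24.5 0.2531
330 63.2 49.7 31.1 0.2526
345 63.1 54.3 36.9 0.2545
360 63.2 57.1 42.7 0.2563
375 63.2 56.9 49.0 0.2562
390 63.2 56.9 55.5 0.2556
405 63.2 56.8 61.7 0.2559
420 67.7 56.9 69.3 0.2526
```

View pics/m8.png

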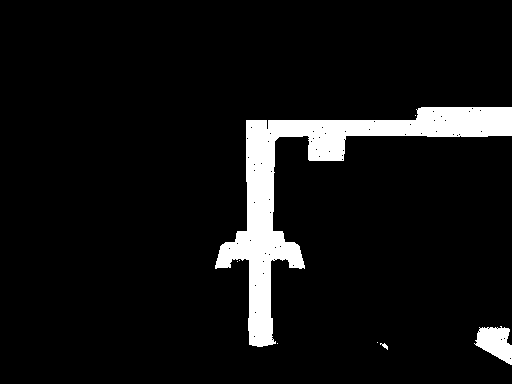

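```bash
python3 - <<'E'
from h import *
p,s=ldz('w8.npz');C=cloud(p,s)
z=C[...,2];m=(z>.06)&(z<.072)
m[150:]=0
print(m.sum())
u=np.array([np.cos(1.369),np.sin(1.369)]);v=np.array([-u[1],u[0]]);c=np.array([.5698,.1655])
L=np.stack([(C[...,:2]-c)@u,(C[...,:2]-c)@v],-1)*1000
for c0 in range(262,420,12):
    rr=np.where(m[:150,c0])[0]
    if len(rr): q=L[rr,c0]; print(c0,'x',q[:,0].mean().round(1),'y',q[:,1].max().round(1),q[:,1].min().round(1))
k=m&(L[...,1]>67)&(L[...,1]<75);print('grip along',np.percentile(L[k][:,0],[3,50,97]),k.sum(), np.percentile(L[k][:,1],95))
k=m&(L[...,0]<-60);print('corner x min',np.percentile(L[k][:,0],[1,3,5]),k.sum())
Rm=R.from_rotvec(s['tcp_rot']).as_matrix()
s=read_state()
R0=R.from_rotvec(s['tcp_rot']);Rt0=R.from_matrix(Rm)
go([.5496,.0752,.24],2.94)
k=np.array([-.00247,-.0224]);Rt=R.from_rotvec([-k[1],k[0],0])*Rt0
print((R0.inv()*Rt).as_rotvec())
E
```

```text
1498
274 x -81.7 y 66.2 60.5
286 x -69.7 y 66.2 59.3
298 x -57.9 y 66.3 59.4
310 x -46.0 y 66.3 59.5
322 x -34.1 y 66.4 59.6
334 x -22.3 y 66.5 59.7
346 x -10.6 y 71.3 59.9
358 x 1.2 y 71.4 59.9
370 x 13.2 y 71.4 60.0
382 x 25.3 y 65.8 60.1
394 x 37.1 y 65.9 60.1
406 x 48.8 y 65.9 65.9
418 x 60.6 y 66.0 66.0
grip along [-20.54769855   0.02312763  20.61244357] 221 71.422369091657
corner x min [-92.59497072 -92.53955417 -91.62475054] 314
slide [0.18, 0.44, -0.25] rot [-0.002, -0.003, 0.004] yaw now 2.944 pos [0.5505 0.0706 0.2375] t 15.27
[-0.02195571  0.00356202 -0.00247434]
```

Emit:
{"op": "play_rows", "data": {"slide": [[0.1,0.2,0.5],[0.3,0.4,2],[0.3,0.4,5],[0.3,0.4,8],[0.3,0.4,9.5],[0.3,0.4,9.5],[0.3,0.4,9.5],[0.3,0.4,9.5]], "delta_rot": [[-0.01,0.002,0],[-0.022,0.0035,0.003],[-0.022,0.0035,0.003],[-0.022,0.0035,0.003],[-0.022,0.0035,0.003],[-0.022,0.0035,0.003],[-0.022,0.0035,0.003],[-0.022,0.0035,0.003]]}}

```text
time: 15.93
tool_pos: [0.5492, 0.0746, 0.1438]
tcp_rot: [-0.316, -3.123, -0.033]
wrist_force: [0.2, -0.3, -1.8]
width: 0.102
```

```bash
cat >> h.py <<'E'
def hover(n):
    s=read_state();p=read_camera('wrist');save(p,n+'.png');np.savez(n+'.npz',**p,tcp_rot=s['tcp_rot'],tool_pos=s['tool_pos'])
    print(s['time'],s['tool_pos'].round(4),s['wrist_force'].round(1),s['torque'].round(3),s['width'].round(3))
    C=cloud(p,s);A=C[160:270,345:425].reshape(-1,3);print('floor z',np.median(A,0))
    A=A[np.abs(A[:,2]-np.median(A[:,2]))<.01]
    k=np.linalg.lstsq(np.c_[A[:,:2],np.ones(len(A))],A[:,2],rcond=None)[0];print('slopes',k[:2].round(4))
    R0=R.from_rotvec(s['tcp_rot']).as_matrix();psi=np.arctan2(R0[1,0],R0[0,0]);print('psi',psi.round(4),'toolz',R0[:,2].round(4))
    u=np.array([np.cos(1.369),np.sin(1.369)]);v=np.array([-u[1],u[0]]);c=np.array([.5698,.1655])
    L=np.stack([(C[...,:2]-c)@u,(C[...,:2]-c)@v],-1)*1000
    z=C[...,2]; w0=np.median(A[:,2])
    for nm,lo,hi in(('blue',.06,.072),('white',w0+.053,w0+.073)):
        m=(z>lo)&(z<hi)&(L[...,1]>40)
        E=[]
        for b in np.arange(-85,-25,6):
            k=m&(L[...,0]>b)&(L[...,0]<b+6)
            if k.sum()>4: E.append((b+3,np.percentile(L[k][:,1],97)))
        E=np.array(E)
        if len(E)>2: print(nm,'long edge y at x',E[0].round(1),E[-1].round(1),'fit',np.polyfit(E[:,0],E[:,1],1).round(3))
        k=m&(L[...,1]>67.5)&(L[...,1]<76)
        if k.sum(): print(nm,'grip x start',np.percentile(L[k][:,0],[2,98]).round(1),'outer',np.percentile(L[k][:,1],97).round(1))
        k=(z>lo)&(z<hi)&(L[...,0]<-60)&(L[...,1]>20)
        if k.sum(): print(nm,'end edge',np.percentile(L[k][:,0],[2]).round(1),k.sum())
E
python3 - <<'E'
from h import *
hover('w9')
go([.5485,.0755,.115],2.94)
E
cp w9.png pics/ 2>/dev/null; ls pics
```

```text
m3.png
m8.png
s7.png
s8.png
scene0.png
t8.png
top0.png
top0c.png
w1.png
w2.png
w3.png
w4.png
w5.png
w6.png
w7.png
w8.png
w9.pngTraceback (most recent call last):
  File "<stdin>", line 2, in <module>
  File "h.py", line 71, in hover
    print(s['time'],s['tool_pos'].round(4),s['wrist_force'].round(1),s['torque'].round(3),s['width'].round(3))
                                                                                          ^^^^^^^^^^^^^^^^
AttributeError: 'float' object has no attribute 'round'
```

View pics/w9.png

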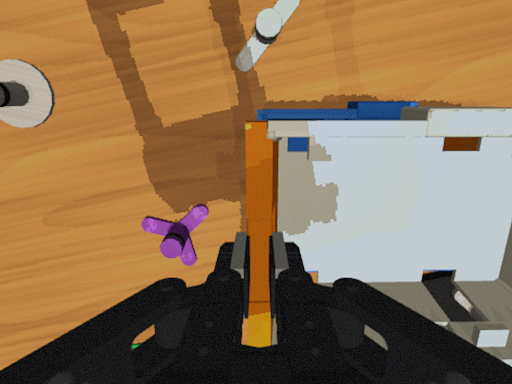

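```bash
sed -i "s/,s\['width'\].round(3))/,s['width'])/" h.py; python3 - <<'E'
from h import *
hover('w9b')
go([.5485,.0755,.115],2.94)
E
```

```text
15.9833 [0.5497 0.0747 0.1444] [ 0.8 -0.9 -2. ] [-0.212  0.028 -0.006] 0.10372493156832331
floor z [0.56976608 0.15705999 0.10214362]
slopes [ 0.0035 -0.0017]
psi 2.9399 toolz [ 0.0012  0.021  -0.9998]
blue long edge y at x [-82.   65.9] [-28.   65.8] fit [-1.0000e-03  6.5811e+01]
blue grip x start [-21.2  20.8] outer 71.3
blue end edge [-92.6] 482
white long edge y at x [-82.   64.6] [-28.   64.6] fit [2.0000e-03 6.4631e+01]
white grip x start [-22.5  12.5] outer 69.6
white end edge [-98.4] 4422
slide [0.14, -0.02, 2.97] rot [0.021, -0.003, 0.0] yaw now 2.94 pos [0.5498 0.0748 0.1447] t 16.03
```

Emit:
{"op": "play_rows", "data": {"slide": [[0.1,0.05,0.5],[0.12,0.05,1.5],[0.12,0.05,2.5],[0.12,0.05,2.9],[0.12,0.05,2.9],[0.12,0.05,2.9]], "delta_rot": [[0,0,0],[0,0,0],[0,0,0],[0,0,0],[0,0,0],[0,0,0]]}}

```text
time: 16.53
tool_pos: [0.548, 0.0762, 0.1147]
tcp_rot: [-0.316, -3.123, -0.033]
wrist_force: [0.1, 0.0, -1.8]
width: 0.103
```

```bash
python3 - <<'E'
from h import *
hover('w10')
go([.5485,.0755,.105],2.94)
E
```

```text
16.5333 [0.548  0.0762 0.1147] [ 0.1  0.  -1.8] [-0.184  0.056  0.013] 0.10325760426490664
floor z [0.5680097  0.15858083 0.07221885]
slopes [ 0.0013 -0.0017]
psi 2.9402 toolz [-4.000e-04  2.090e-02 -9.998e-01]
blue long edge y at x [-82.   66.1] [-28.  66.] fit [-1.0000e-03  6.5986e+01]
blue grip x start [-21.2  19.1] outer 71.4
blue end edge [-91.4] 787
white long edge y at x [-82.   66.6] [-28.   66.6] fit [1.0000e-03 6.6598e+01]
white grip x start [-21.6  13.6] outer 71.6
white end edge [-97.4] 4431
slide [-0.01, -0.09, 1.03] rot [0.021, -0.003, 0.0] yaw now 2.94 pos [0.5486 0.0762 0.1153] t 16.58
```

Emit:
{"op": "play_rows", "data": {"slide": [[-0.04,0,0.2],[-0.04,0,0.4],[-0.04,0,0.6],[-0.04,0,0.8],[-0.04,0,0.95],[-0.04,0,1.05],[-0.04,0,1.05]], "delta_rot": [[0,0,0],[0,0,0],[0,0,0],[0,0,0],[0,0,0],[0,0,0],[0,0,0]]}}

```text
time: 17.17
tool_pos: [0.5487, 0.0763, 0.1044]
tcp_rot: [-0.316, -3.124, -0.033]
wrist_force: [0.6, -0.4, -2.0]
width: 0.103
```

```bash
python3 - <<'E'
from h import *
hover('w11')
E
```

```text
17.1667 [0.5487 0.0763 0.1044] [ 0.6 -0.4 -2. ] [-0.165  0.028  0.007] 0.10254633336011239
floor z [0.56866695 0.15871911 0.06214802]
slopes [ 0.0023 -0.0002]
psi 2.9401 toolz [ 3.000e-04  2.100e-02 -9.998e-01]
blue long edge y at x [-82.   66.4] [-28.   66.3] fit [-0.    66.333]
blue grip x start [-21.5  20.2] outer 70.9
blue end edge [-90.] 1578
white long edge y at x [-82.   65.9] [-28.   65.9] fit [2.0000e-03 6.5956e+01]
white grip x start [-21.2  13.6] outer 70.9
white end edge [-97.1] 4362
```

View pics/w11.png

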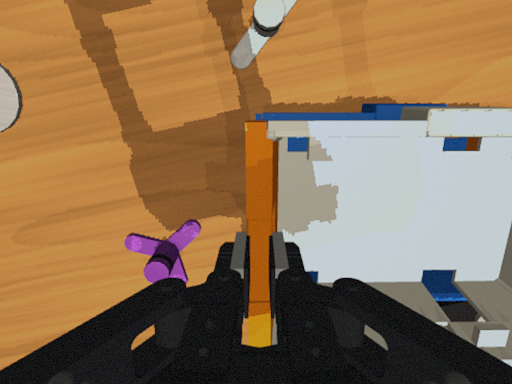

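Emit:
{"op": "play_rows", "data": {"slide": [[0,0,0.08],[0,0,0.16],[0,0,0.16]], "delta_rot": [[0,0,0],[0,0,0],[0,0,0]]}}

```text
time: 17.47
tool_pos: [0.5491, 0.0762, 0.1033]
tcp_rot: [-0.316, -3.124, -0.033]
wrist_force: [-0.2, -0.9, -1.0]
width: 0.1
```

Now I release it, then lift clear, tilting nothing.

Emit:
{"op": "play_rows", "data": {"slide": [[0,0,0],[0,0,0],[0,0,0],[0,0,0],[0,0,0],[0,0,0]], "delta_rot": [[0,0,0],[0,0,0],[0,0,0],[0,0,0],[0,0,0],[0,0,0]], "hand": 0.5}}

```text
time: 17.97
tool_pos: [0.5492, 0.0763, 0.1034]
tcp_rot: [-0.316, -3.125, -0.033]
wrist_force: [-0.5, 0.2, 0.9]
width: 0.503
```

```bash
python3 - <<'E'
from h import *
hover('w12')
E
```

```text
17.9667 [0.5492 0.0763 0.1034] [-0.5  0.2  0.9] [-0.008 -0.013 -0.024] 0.503240904826319
floor z [0.56901526 0.15867127 0.06116499]
slopes [-0.0005 -0.0005]
psi 2.9402 toolz [ 0.0013  0.0209 -0.9998]
blue long edge y at x [-82.  66.] [-28.   66.3] fit [8.0000e-03 6.6648e+01]
blue grip x start [-21.3  20.4] outer 71.0
blue end edge [-90.5] 1527
white long edge y at x [-82.   65.5] [-28.   65.5] fit [1.0000e-03 6.5488e+01]
white grip x start [-21.1  13.6] outer 70.5
white end edge [-97.] 4366
```

View pics/w12.png

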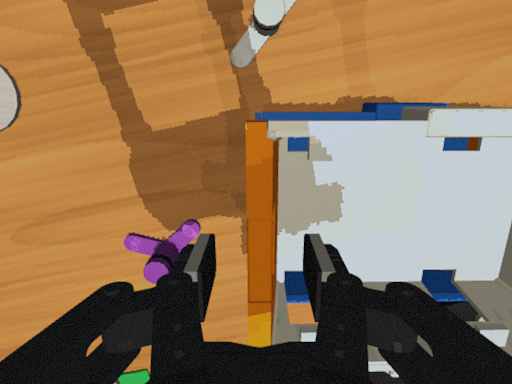

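Floor top is at 0.0612 m (underside 0.058) and level, so the tote is seated. Lift off and verify from all cameras.

Emit:
{"op": "play_rows", "data": {"slide": [[0,0,-1.5],[0,0,-4],[0,0,-7],[0,0,-10],[0,0,-14],[-2,0,-17],[-4,0,-18],[-4,0,-18]], "delta_rot": [[0,0,0],[0,0,0],[0,0,0],[0,0,0],[0,0,0],[0,0,0],[0,0,0],[0,0,0]]}}

```text
time: 18.68
tool_pos: [0.5931, 0.064, 0.2884]
tcp_rot: [0.316, 3.116, 0.035]
wrist_force: [1.2, 0.1, 0.8]
width: 0.497
```

Emit:
{"op": "play_rows", "data": {"slide": [[0.5,-3,0],[1,-6,0],[1.5,-9.5,0],[2,-13,0],[2,-17,0],[2,-21,0],[2,-25,0],[2,-29,0],[2,-32,0],[2,-34,0],[2,-34,0]], "delta_rot": [[0,0,0],[0,0,0],[0,0,0],[0,0,0],[0,0,0],[0,0,0],[0,0,0],[0,0,0],[0,0,0],[0,0,0],[0,0,0]]}}

```text
time: 19.6
tool_pos: [0.5035, -0.2684, 0.279]
tcp_rot: [0.323, 3.117, 0.033]
wrist_force: [0.4, -0.1, -0.4]
width: 0.496
```

```bash
python3 - <<'E'
from h import *
s=read_state();print(s['time'],s['tool_pos'],s['wrist_force'])
p=read_camera('scene');save(p,'s13.png')
p=read_camera('top');save(p,'t13.png')
C=cloud(p);z=C[...,2]
m=(z>.11)&(z<.14)&(C[...,0]>.4)&(C[...,0]<.7)&(C[...,1]>.03)&(C[...,1]<.32)
print(m.sum(),np.median(C[m],0))
E
```

```text
19.6 [ 0.50348475 -0.26839587  0.27903279] [ 0.39591238 -0.14324439 -0.39391039]
1319 [0.57598968 0.16508633 0.1221551 ]
```

View pics/s13.png

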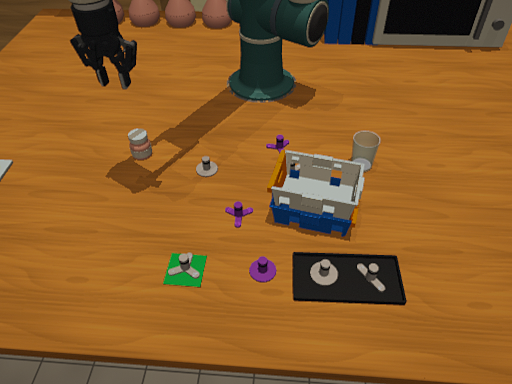

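View pics/t13.png

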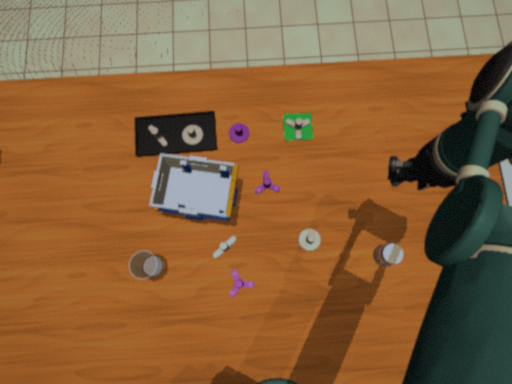

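```bash
python3 -c "
from workcell import *
print(finish_job())"
```

```text
the job is handed in; nothing more can be done
None
```

The sample on the green card was the three-armed pattern. I put the steel three-armed paddle in the blue tote and set the white tote on top, turned end for end. Then I let go, moved the arm away and handed the job in at about 20 s. `finish_job()` gives no verdict.

**Paddle:** The wrist camera showed it in the middle of the blue tote's floor after I released it.

**White tote, from the wrist camera after release:**
- **Height:** its underside was about 58 mm above the bench, which is lug height, and it was level within 0.001 rad.
- **Alignment:** it was within about 1 mm of the blue tote sideways, with the long axes within about 0.01 rad.

**Last pictures, with the arm clear (scene and top cameras):** the orange ends are at opposite ends. The bar and disc paddles, the purple look-alikes, the beaker and the jar look unmoved. I judged that by eye.

**Disagreements:**
- The top camera put the white rim at about 122 mm, where 124 mm was expected.
- My early position readings from the top camera were about 6 mm off the wrist camera's in x. I used the wrist camera's, and the paddle grasp and both placements came out where they predicted.

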